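Lock the faceplate and put the lathe in reverse

TASK

The bench lathe is to run backwards: first screw the round locking knob on the spindle hub clockwise, regripping as needed, until it is fully home, so that the faceplate cannot unwind. Then lift the lockout collar on the gear lever, swing the lever past the gate tooth into reverse (the right-hand side, seen from the robot), and let go so that the collar drops fully home behind the tooth. Never force the lever through the gate with the collar down, and leave the other things on the bench where they stand.

Things in the scene. Friction and masses are not known exactly. Their poses are not given: they have to be found in the camera images.
- lathe: Grey bench lathe, fixed; origin under mid-bed at bench height; x away from the robot, y left, z up, turned up to 0.2 rad. Its frame, mm: bed 580 (y) x 160 (x), 60 high; headstock y 130 to 260, 225 high, belt cover to y 305, 230 high; level spindle axis 165 high with faceplate and wooden blank, 110 diameter, y 35 to 90; sloped control box with the lever around y -150.
- knob_mid (a point): Centre of the locking knob: an upright round knurled steel knob, 46 mm diameter, 30 mm high, on a stem over the spindle hub; this point is half-way up, 260 mm over the bench, at x 0, y 110 mm in the lathe's frame. Nothing within 60 mm beside it is higher than 230 mm, nothing is above it.
- lock_knob (a joint): Turn of the locking knob in rad, growing clockwise seen from above. Starts at 0 to 1.5; its hard stop, fully home, is at 6.0. It stays where it is left, turns against about 0.12 N m and does not sink noticeably. Turning on against the stop does no harm (the grip slips).
- lever_pivot (a point): Hinge point of the gear lever in the control box, at (30, -150, 115) mm in the lathe's frame, axes as the lathe's. At 0 the lever leans 30 degrees from vertical towards the lathe's -x (the robot). Its hinge axis is square to that lean and to the lathe's y, so it swings left and right in the sloping plane of the lean and the lathe's y.
- gear_lever (a joint): Swing of the lever in rad: 0 middle, growing to the right (lathe -y). Stops at -0.40 (forward, left) and 0.45 (reverse, right). A steel tooth stands in the gate at 0.20: with the collar down the lever is blocked at about 0.06; reverse is from 0.34 on. Starts at -0.38 to 0.02, stays where it is left, needs about 2.5 N at the collar.
- collar_mid (a point): Middle of the lockout collar, a knurled steel sleeve of 36 mm diameter, 40 mm long, on the 14 mm lever rod; 108 mm from the pivot when down. z along the lever away from the pivot, y along the swing, x upslope. A tongue 8 mm wide on its +x side, 22 mm off the axis, strikes the tooth. The rod ends in a black cap, 28 mm diameter, its top 150 mm from the pivot.
- collar (a joint): Lift of the collar along the lever in m: 0 down, 0.016 up against the cap. A spring pulls it down with 3 N (down) to 4.6 N (up). The tongue clears the tooth from about 0.010; once past the tooth and let go it drops back to 0.
- guard_bar (a point): Middle of a level steel guard bar, 18 mm diameter, 250 mm long along the lathe's y, its axis 330 mm high, at (-9, -150) mm in the lathe's frame, with a post down to the bed at each end. It passes just above and behind the collar, so the collar must be gripped with the tool tilted back towards the robot, best in line with the lever.
- can_mid (a point): Centre of a loose can of wood finish, 84 mm diameter, 120 mm high, standing on the robot's side of the lathe, left; leave it alone.
- mallet_mid (a point): Centre of the head (70 x 120 x 60 mm) of a loose wooden mallet, handle 195 mm along its x, on the robot's side of the lathe, right; leave it alone.
- offcut_mid (a point): Centre of a loose wooden offcut, 70 x 150 x 35 mm, on the robot's side of the lathe, middle; leave it alone.

How it is judged:
By the outcome, as a careful person would: the job done as asked, in the order asked, and still so for the second after the job is handed in, with the robot touching nothing.
It also fails if it takes over 72 s, if anything falls off the work surface, if the arm or the gripper's body presses on something with over 40 N, if the wrist force passes 120 N, or if a joint passes its speed limit or range.

ROBOT

A 7-joint arm with a two-finger parallel gripper is mounted at the origin on the work surface. World frame = base frame: x ahead of the robot, y to its left, z up, the work surface at z = 0. Lengths are in mm, angles in rad, forces in N, time in s.
With the tool pointing down it reaches from about 400 to 925 mm from the base axis. Payload 5.6 kg.
Tool frame: the origin (TCP) lies midway between the tips of the shut fingers; the grasp point (between the pads) lies 19 mm behind it; z points along the fingers, y is the line along which they close (so a half turn about z gives the same grasp; the last joint's range is limited). The gripper opens to 85 mm and grips with 20 to 120 N. Pads are 22 mm wide; open, the fingers measure 114 mm over their backs; the gripper's body (76 mm by 85 mm) begins 54 mm behind the grasp point. The pads swing forward as they close: fully open they stand 13 mm farther back than shut.
Start: joints at [1.178, 0.468, -0.012, 1.603, 0.006, 1.071, -0.056], TCP at [222.721, -610.658, 231.29] pointing down, gripper open.
Joint ranges: [-2.53, 2.53], [-0.31, 2.02], [-1.57, 1.55], [0.28, 2.44], [-1.29, 4.43], [0.15, 1.84], [-2.92, 2.92]. Speed limits (rad/s): [2.57, 2.57, 3.14, 3.14, 3.14, 3.14, 3.14].

INTERFACE

Orientations are given as a unit quaternion [x, y, z, w].
In Python, from workcell import sensors, capture, order gives the robot as it stands.
- The arm moves only by the shell command python3 -m pendant 'ROWS' [FORCE]. ROWS is JSON, a list of rows, each an object with "twist": the turn, a rotation vector about the world's x, y, z in degrees, a list of three; "dp": the shift along the world's x, y, z in cm, a list of three; "gripper": the finger opening in cm, from 0 to 8.54. A call has 1 to 12 rows; each row shifts and turns the commanded pose from where the row before left it; what a row does not reach is not made up. A row lasts 1/10 s, in which the tool goes at most 50 mm and 8.59 degrees, less where a joint would pass 70% of its speed; a pose out of reach is approached as far as the arm can. A call is refused whole if a number of a shift passes 5 or a number of a turn 8.59, either way. A call with a gripper value outside its range is refused whole. The fingers move at their own pace and stop on an object; FORCE is the grip in N (left out, the last holds). Time passes only in rows, so rows that do not move let the fingers close. It gives the time, the measured TCP pose, the force, the opening and the grip force at its end, in the units of the state.
- sensors.get_obs(): the state, without advancing time (a new reading comes with each control period).
- capture(name): name is "side" or "top"; returns a dict with "img" (400x640x3 uint8, red, green, blue), "intrinsics" (3x3 intrinsics, pixels), "k1" (the pictures are not rectified: a ray, as slopes to the right and down, at radius r is drawn at 1 + k1 r^2 times it, then the intrinsics apply), "rvec" (rotation vector, rad) and "tvec" (3), from world to camera coordinates, as OpenCV has them. Camera axes: x right, y down, z forward; pixel columns grow to the right and rows downward; lengths in mm; the calibration is good to about 2 mm. A picture is of the moment at which its call begins. There is no depth.
- order.job_done(): hands the job in; it is judged then, once.
The state is a dict: "time_s": time; "joint_pos": joint angles; "dq": joint speeds; "tau": joint torques, N m; "position": TCP position; "eef_rot": TCP orientation; "force": force on the tool from outside, world axes, zero at the start; "ft_torque": the same for the moment, N m; "gripper_width": finger opening in mm; "finger_force": force on a finger pad.
Only numpy, scipy, OpenCV 4.12 (cv2) and the standard library are available. Lean on these libraries where they do the work, as an engineer would, in place of code of your own. Each camera call takes 0.05 s, during which the arm holds its last target. There are 200 camera calls.

## Working session

There is one attempt and no reset: what is moved stays moved. The work goes in short steps, Python scripts to look and compute and a shell command to move; the robot and the scene stay as the last step left them, time stands still between calls to the robot, and variables do not carry over. Pictures are saved under pics/ and viewed, at most 10 in all, crops included, and the job is handed in when it is done.

```bash
mkdir -p pics; ls; python3 - <<'E'
from workcell import sensors,capture
import cv2,pickle
d={}
for n in("side","top"):
    c=capture(n);d[n]=c;cv2.imwrite(f"pics/{n}0.png",c["img"][:,:,::-1]);print(n,c["intrinsics"],c["k1"],c["rvec"],c["tvec"])
pickle.dump(d,open("c0.pkl","wb"))
print(sensors.get_obs())
E
```

```text
pics
side [[374.35847902   0.         316.9820095 ]
 [  0.         374.35847902 200.51009864]
 [  0.           0.           1.        ]] 0.00952520515936303 [ 0.82896302 -2.58259926  1.04466841] [423.03131384 372.05794557 599.85521752]
top [[427.94811226   0.         314.26060165]
 [  0.         427.94811226 191.27698239]
 [  0.           0.           1.        ]] -0.0980509722224741 [ 2.19208868 -2.15907669  0.07728741] [ -38.49437243  580.01347837 1087.84702176]
{'time_s': 0.1, 'joint_pos': array([ 1.17799395,  0.46830198, -0.01159884,  1.60351858,  0.00602609,
        1.07140553, -0.05629248]), 'dq': array([ 0.00046398, -0.00049114, -0.00064285, -0.00189466, -0.001976  ,
       -0.00032513,  0.00014201]), 'tau': array([ 6.68338907e-04, -5.33520234e+01,  2.13605398e-02, -2.51967448e+01,
        1.14409355e-02,  4.31115506e-03, -1.16998123e-05]), 'position': array([ 222.52210895, -610.19576364,  230.43060041]), 'eef_rot': array([ 9.84747603e-01,  1.73987125e-01, -2.07606443e-04, -7.72402603e-04]), 'force': array([ 0.03414829,  0.1078865 , -0.0183945 ]), 'ft_torque': array([ 0.00034335,  0.0194067 , -0.01147857]), 'finger_force': 0.0, 'gripper_width': 85.5223800778076}
```

View pics/side0.png

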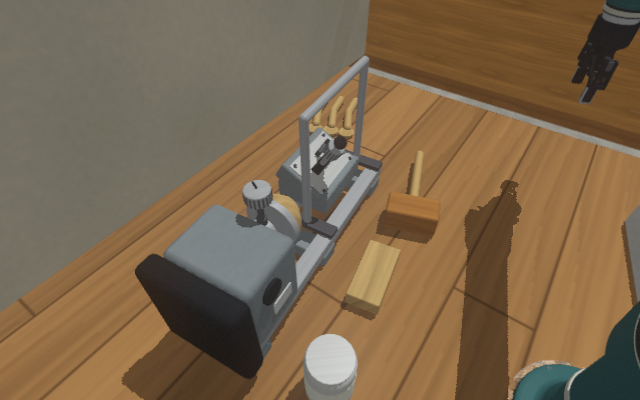

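View pics/top0.png

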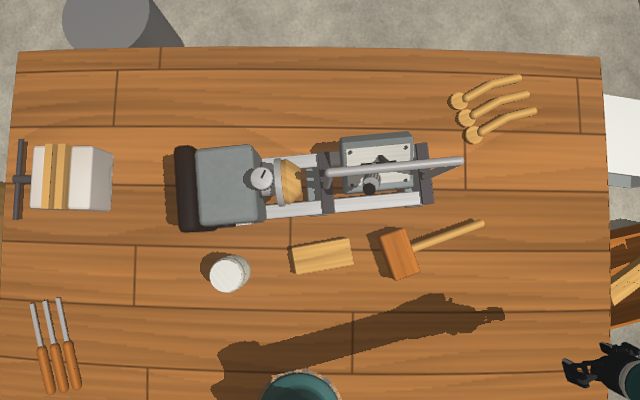

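```bash
cat > h.py <<'E'
import numpy as np,cv2
from scipy.spatial.transform import Rotation as R
def ray(c,px):
    K=np.array(c["intrinsics"]);x=(np.array(px,float)-K[:2,2])/K[0,0];s=x.copy()
    for _ in range(20): s=x/(1+c["k1"]*(s@s))
    M=R.from_rotvec(np.ravel(c["rvec"])).as_matrix();d=M.T@np.r_[s,1];return -M.T@np.ravel(c["tvec"]),d/np.linalg.norm(d)
def plane(c,px,z):
    o,d=ray(c,px);return o+d*(z-o[2])/d[2]
def tri(c1,p1,c2,p2):
    a,d=ray(c1,p1);b,e=ray(c2,p2);s=np.linalg.lstsq(np.c_[d,-e],b-a,rcond=None)[0]
    u=a+d*s[0];v=b+e*s[1];return (u+v)/2,np.linalg.norm(u-v)
def proj(c,P):
    M=R.from_rotvec(np.ravel(c["rvec"])).as_matrix();q=M@np.array(P,float)+np.ravel(c["tvec"]);s=q[:2]/q[2];s=s*(1+c["k1"]*(s@s));K=c["intrinsics"];return s*K[0][0]+np.array([K[0][2],K[1][2]])
def lathe(o,t):  # lathe frame -> world
    return lambda p: R.from_euler("z",t).apply(p)+np.array([o[0],o[1],0])
E
cat > crop.py <<'E'
import cv2,numpy as np
def pair(c1,b1,c2,b2,s,f):
    o=[]
    for c,(x,y,w,h) in((c1,b1),(c2,b2)):
        o.append(cv2.resize(np.ascontiguousarray(c["img"][y:y+h,x:x+w,::-1]),None,fx=s,fy=s,interpolation=cv2.INTER_CUBIC))
    cv2.imwrite(f,np.hstack(o))
E
python3 - <<'E'
import pickle;from h import *;from crop import pair
d=pickle.load(open("c0.pkl","rb"));S,T=d["side"],d["top"]
pair(S,(235,110,130,110),T,(240,130,0+200,110),2.4,"pics/z1.png")
print("knob",tri(S,(257,186),T,(261,178)), plane(T,(261,178),275))
print("cap",tri(S,(341,143),T,(369,188)))
a,b=plane(T,(327,173),339),plane(T,(463,161),339);print(a,b,np.arctan2(b[0]-a[0],-(b[1]-a[1])),np.linalg.norm(a-b))
print(tri(S,(305,121),T,(327,173)),tri(S,(365,62),T,(463,161)))
E
```

```text
knob (array([584.28057822,  74.30237234, 280.72969601]), np.float64(1.4444506760405722)) [585.47705658  75.54996768 275.        ]
cap (array([ 569.96139446, -148.12160404,  234.52772106]), np.float64(4.947183108773554))
[589.54070542 -56.11844457 339.        ] [ 616.43793452 -312.35226876  339.        ] 0.10458839200309329 257.64167674361977
(array([588.73200105, -57.73738824, 328.60221767]), np.float64(5.051550831711388)) (array([ 619.87817207, -317.68977447,  322.14575149]), np.float64(1.7762875073230306))
```

View pics/z1.png

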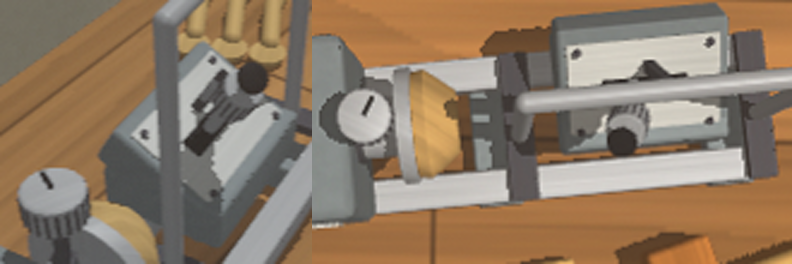

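```bash
python3 - <<'E'
import pickle;from h import *;from scipy.optimize import least_squares as LS
d=pickle.load(open("c0.pkl","rb"));S,T=d["side"],d["top"]
ob=[(T,(0,110,275),(261.2,178.7)),(S,(0,110,275),(257.1,189.2)),(T,(-9,-25,330),(326.8,172.5)),(T,(-9,-275,330),(463.5,161)),(S,(-9,-25,330),(304.5,121)),(S,(-9,-275,330),(364.5,62))]
f=lambda q:np.concatenate([proj(c,lathe(q[:2],q[2])(p))-px for c,p,px in ob])
r=LS(f,[590,-35,.1]);print(r.x,r.fun.round(1))
L=lathe(r.x[:2],r.x[2]);print("knob",L([0,110,260]),"pivot",L([30,-150,115]))
ray30=lambda a:np.array([-np.sin(np.pi/6)*np.cos(a),-np.sin(a),np.cos(np.pi/6)*np.cos(a)])
cp=lambda a,l:np.array([30,-150,115])+l*ray30(a)
for l in (138,144,150):
  g=lambda a:np.r_[proj(T,L(cp(a[0],l)))-(369.2,187.9),proj(S,L(cp(a[0],l)))-(340.,142.5)]
  q=LS(g,[-.2]);print(l,q.x,q.fun.round(1))
from workcell import sensors
o=sensors.get_obs();print(R.from_quat(o["eef_rot"]).as_matrix().round(3),L([-9,-150,330]))
E
```

```text
[ 5.95844478e+02 -3.44760531e+01  1.09294343e-01] [ 0.1  0.1 -0.2 -0.3  2.3  1.1 -3.9  0.4 -0.5 -1.7  0.3 -1.6]
knob [583.84602062  74.86761167 260.        ] pivot [ 642.02700934 -180.30874411  115.        ]
138 [-0.2742697] [ 1.2  0.4 -0.5  1.3]
144 [-0.28305308] [0.3 1.6 0.1 0.6]
150 [-0.29134251] [-0.7  2.8  0.8 -0.2]
[[ 0.939  0.343 -0.001]
 [ 0.343 -0.939  0.001]
 [-0.    -0.002 -1.   ]] [ 603.25971001 -184.5627425   330.        ]
```

```bash
python3 -m pendant '[{"twist":[0,0,0],"dp":[0,0,4.8],"gripper":8.5},{"twist":[0,0,0],"dp":[0,0,4.8],"gripper":8.5},{"twist":[0,0,0],"dp":[0,0,4.8],"gripper":8.5},{"twist":[0,0,0],"dp":[0,0,4.8],"gripper":8.5},{"twist":[0,0,0],"dp":[2.26,4.28,0],"gripper":8.5},{"twist":[0,0,0],"dp":[2.26,4.28,0],"gripper":8.5},{"twist":[0,0,0],"dp":[2.26,4.28,0],"gripper":8.5},{"twist":[0,0,0],"dp":[2.26,4.28,0],"gripper":8.5},{"twist":[0,0,0],"dp":[2.26,4.28,0],"gripper":8.5},{"twist":[0,0,0],"dp":[2.26,4.28,0],"gripper":8.5},{"twist":[0,0,0],"dp":[2.26,4.28,0],"gripper":8.5},{"twist":[0,0,0],"dp":[2.26,4.28,0],"gripper":8.5}]'; cat > st.py <<'E'
from h import *
from workcell import sensors
o=sensors.get_obs();M=R.from_quat(o["eef_rot"]).as_matrix()
print("t",round(o["time_s"],2),"p",o["position"].round(1),"j",o["joint_pos"].round(2),"F",o["force"].round(1),"T",o["ft_torque"].round(2),"w",round(o["gripper_width"],1),"g",round(o["finger_force"],1))
print("y-az",np.degrees(np.arctan2(M[1,1],M[0,1])).round(1),"z",M[:,2].round(3))
E
python3 st.py
```

```text
time_s: 1.3
position: [403.9, -266.2, 423.2]
eef_rot: [0.985, 0.174, -0.0, 0.0]
force: [1.5, -0.7, -0.6]
gripper_width: 84.9
finger_force: 0.0
t 1.3 p [ 403.9 -266.2  423.2] j [ 0.77  0.05 -0.27  1.71  0.01  1.38 -0.72] F [ 1.5 -0.7 -0.6] T [-0.   -0.07 -0.01] w 84.9 g 0.0
y-az -70.0 z [-0. -0. -1.]
```

```bash
python3 -m pendant '[{"twist":[0,0,8.5],"dp":[2.25,4.26,0],"gripper":8.5},{"twist":[0,0,8.5],"dp":[2.25,4.26,0],"gripper":8.5},{"twist":[0,0,8.5],"dp":[2.25,4.26,0],"gripper":8.5},{"twist":[0,0,8.5],"dp":[2.25,4.26,0],"gripper":8.5},{"twist":[0,0,8.5],"dp":[2.25,4.26,0],"gripper":8.5},{"twist":[0,0,8.5],"dp":[2.25,4.26,0],"gripper":8.5},{"twist":[0,0,8.5],"dp":[2.25,4.26,0],"gripper":8.5},{"twist":[0,0,8.5],"dp":[2.25,4.26,0],"gripper":8.5},{"twist":[0,0,8.5],"dp":[0,0,-2],"gripper":8.5},{"twist":[0,0,8.5],"dp":[0,0,-2],"gripper":8.5},{"twist":[0,0,8.5],"dp":[0,0,-2],"gripper":8.5},{"twist":[0,0,8.5],"dp":[0,0,0],"gripper":8.5}]' >/dev/null; python3 -m pendant '[{"twist":[0,0,8.5],"dp":[0,0,0],"gripper":8.5},{"twist":[0,0,8.5],"dp":[0,0,0],"gripper":8.5},{"twist":[0,0,8.5],"dp":[0,0,0],"gripper":8.5},{"twist":[0,0,8.5],"dp":[0,0,0],"gripper":8.5},{"twist":[0,0,8.5],"dp":[0,0,0],"gripper":8.5},{"twist":[0,0,8.5],"dp":[0,0,0],"gripper":8.5},{"twist":[0,0,8.5],"dp":[0,0,0],"gripper":8.5},{"twist":[0,0,8.5],"dp":[0,0,0],"gripper":8.5},{"twist":[0,0,8.5],"dp":[0,0,0],"gripper":8.5},{"twist":[0,0,8.5],"dp":[0,0,0],"gripper":8.5},{"twist":[0,0,8.5],"dp":[0,0,0],"gripper":8.5},{"twist":[0,0,0],"dp":[0,0,0],"gripper":8.5}]' >/dev/null; python3 st.py
```

```text
t 3.7 p [583.4  72.3 362.7] j [ 0.59  0.47 -1.08  1.55  0.42  1.38  1.67] F [-0.1  1.   0.6] T [ 0.02  0.   -0.02] w 84.6 g 0.0
y-az 125.6 z [-0.001  0.001 -1.   ]
```

```bash
python3 -m pendant '[{"twist":[0,0,8.5],"dp":[0.04,0.26,-2],"gripper":8.5},{"twist":[0,0,8.5],"dp":[0,0,-3],"gripper":8.5},{"twist":[0,0,8.5],"dp":[0,0,-3],"gripper":8.5},{"twist":[0,0,8.5],"dp":[0,0,-2],"gripper":8.5},{"twist":[0,0,8.5],"dp":[0,0,-1.5],"gripper":8.5},{"twist":[0,0,0],"dp":[0,0,-0.9],"gripper":8.5},{"twist":[0,0,0],"dp":[0,0,0],"gripper":8.5}]' 50 >/dev/null; python3 st.py; python3 - <<'E'
import pickle;from h import *;from crop import pair;from workcell import capture
S,T=capture("side"),capture("top")
pair(S,(205,110,150,120),T,(200,120,150,120),2.6,"pics/z2.png")
E
```

```text
t 4.4 p [583.3  74.7 238. ] j [ 0.62  0.66 -1.16  1.7   0.64  1.22  2.22] F [ 0.2 -0.4  0.3] T [ 0.03 -0.04 -0.05] w 85.0 g 0.0
y-az 167.7 z [-0.002 -0.    -1.   ]
```

View pics/z2.png

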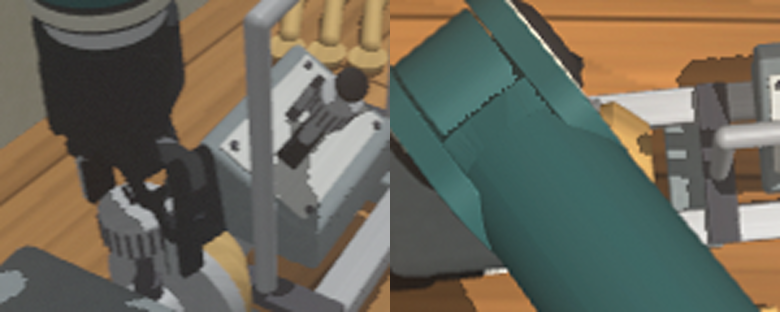

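The left crop shows the knob at about (140,225), between the two fingers; the top view is hidden by the arm. I'll close the gripper now.

```bash
python3 -m pendant '[{"twist":[0,0,0],"dp":[0,0,0],"gripper":3.5},{"twist":[0,0,0],"dp":[0,0,0],"gripper":3.5},{"twist":[0,0,0],"dp":[0,0,0],"gripper":3.5},{"twist":[0,0,0],"dp":[0,0,0],"gripper":3.5},{"twist":[0,0,0],"dp":[0,0,0],"gripper":3.5},{"twist":[0,0,0],"dp":[0,0,0],"gripper":3.5}]' 60 >/dev/null; python3 st.py
python3 -m pendant '[{"twist":[0,0,-4],"dp":[0,0,0],"gripper":3.5},{"twist":[0,0,-8],"dp":[0,0,0],"gripper":3.5},{"twist":[0,0,-8],"dp":[0,0,0],"gripper":3.5},{"twist":[0,0,0],"dp":[0,0,0],"gripper":3.5}]' 60 >/dev/null; python3 st.py
```

```text
t 5.1 p [586.1  74.9 240.8] j [ 0.62  0.66 -1.16  1.7   0.64  1.22  2.23] F [ 5.  -0.8  3.6] T [-0.22 -0.86  0.02] w 44.3 g 61.3
y-az 167.9 z [ 0.005  0.    -1.   ]
t 5.5 p [586.1  74.9 240.8] j [ 0.58  0.61 -1.08  1.7   0.58  1.19  1.92] F [ 4.8 -0.9  3.2] T [-0.05 -0.94 -0.12] w 44.2 g 62.6
y-az 147.8 z [ 0.005 -0.    -1.   ]
```

```bash
python3 -m pendant '[{"twist":[0,0,-8.5],"dp":[0.3,0,0.25],"gripper":3.5},{"twist":[0,0,-8.5],"dp":[0,0,0],"gripper":3.5},{"twist":[0,0,-8.5],"dp":[0,0,0],"gripper":3.5},{"twist":[0,0,-8.5],"dp":[0,0,0],"gripper":3.5},{"twist":[0,0,-8.5],"dp":[0,0,0],"gripper":3.5},{"twist":[0,0,-8.5],"dp":[0,0,0],"gripper":3.5},{"twist":[0,0,-8.5],"dp":[0,0,0],"gripper":3.5},{"twist":[0,0,-8.5],"dp":[0,0,0],"gripper":3.5},{"twist":[0,0,-8.5],"dp":[0,0,0],"gripper":3.5},{"twist":[0,0,-8.5],"dp":[0,0,0],"gripper":3.5},{"twist":[0,0,-8.5],"dp":[0,0,0],"gripper":3.5},{"twist":[0,0,-8.5],"dp":[0,0,0],"gripper":3.5}]' >/dev/null; python3 st.py;  python3 -m pendant '[{"twist":[0,0,-8.5],"dp":[0,0,0],"gripper":3.5},{"twist":[0,0,-8.5],"dp":[0,0,0],"gripper":3.5},{"twist":[0,0,-8.5],"dp":[0,0,0],"gripper":3.5},{"twist":[0,0,-8.5],"dp":[0,0,0],"gripper":3.5},{"twist":[0,0,-8.5],"dp":[0,0,0],"gripper":3.5},{"twist":[0,0,-8.5],"dp":[0,0,0],"gripper":3.5},{"twist":[0,0,-8.5],"dp":[0,0,0],"gripper":3.5},{"twist":[0,0,-8.5],"dp":[0,0,0],"gripper":3.5},{"twist":[0,0,-8.5],"dp":[0,0,0],"gripper":3.5},{"twist":[0,0,-8.5],"dp":[0,0,0],"gripper":3.5},{"twist":[0,0,-8.5],"dp":[0,0,0],"gripper":3.5},{"twist":[0,0,-8.5],"dp":[0,0,0],"gripper":3.5}]' >/dev/null; python3 st.py
```

```text
t 6.7 p [586.   74.9 240.9] j [ 0.33  0.46 -0.68  1.71  0.32  1.09  0.35] F [ 0.2 -1.1 -4.3] T [-0.14 -0.1   0.13] w 44.6 g 63.9
y-az 45.7 z [-0.002 -0.001 -1.   ]
t 7.9 p [586.   74.9 240.9] j [ 0.07  0.39 -0.32  1.72  0.14  1.06 -1.28] F [ 0.7 -2.3 -2.8] T [ 0.09 -0.04  0.16] w 44.6 g 64.0
y-az -56.3 z [-0.002 -0.    -1.   ]
```

```bash
python3 -m pendant '[{"twist":[0,0,-8.5],"dp":[0,0,0],"gripper":3.5},{"twist":[0,0,-8.5],"dp":[0,0,0],"gripper":3.5},{"twist":[0,0,-8.5],"dp":[0,0,0],"gripper":3.5},{"twist":[0,0,-8.5],"dp":[0,0,0],"gripper":3.5},{"twist":[0,0,-8.5],"dp":[0,0,0],"gripper":3.5}]' >/dev/null; python3 st.py;python3 -m pendant '[{"twist":[0,0,-8.5],"dp":[0,0,0],"gripper":3.5},{"twist":[0,0,-8.5],"dp":[0,0,0],"gripper":3.5},{"twist":[0,0,-8.5],"dp":[0,0,0],"gripper":3.5},{"twist":[0,0,-8.5],"dp":[0,0,0],"gripper":3.5}]' >/dev/null; python3 st.py
```

```text
t 8.4 p [586.1  75.  240.9] j [-0.04  0.37 -0.18  1.73  0.07  1.05 -1.97] F [ 0.5 -1.8 -3.1] T [ 0.17 -0.16  0.12] w 44.4 g 64.0
y-az -98.8 z [-0.002 -0.    -1.   ]
t 8.8 p [586.1  75.  240.9] j [-0.13  0.36 -0.07  1.74  0.03  1.04 -2.53] F [-0.9 -2.  -4.3] T [ 0.17 -0.37  0.15] w 44.7 g 63.9
y-az -132.8 z [-0.002 -0.    -1.   ]
```

```bash
python3 -m pendant '[{"twist":[0,0,0],"dp":[0,0,0],"gripper":8.5},{"twist":[0,0,0],"dp":[0,0,0],"gripper":8.5},{"twist":[0,0,0],"dp":[0,0,0],"gripper":8.5},{"twist":[0,0,0],"dp":[0,0,0],"gripper":8.5},{"twist":[0,0,0],"dp":[0,0,0],"gripper":8.5}]' >/dev/null; python3 st.py; python3 -m pendant '[{"twist":[0,0,8.5],"dp":[0,0,0],"gripper":8.5},{"twist":[0,0,8.5],"dp":[0,0,0],"gripper":8.5},{"twist":[0,0,8.5],"dp":[0,0,0],"gripper":8.5},{"twist":[0,0,8.5],"dp":[0,0,0],"gripper":8.5},{"twist":[0,0,8.5],"dp":[0,0,0],"gripper":8.5},{"twist":[0,0,8.5],"dp":[0,0,0],"gripper":8.5},{"twist":[0,0,8.5],"dp":[0,0,0],"gripper":8.5},{"twist":[0,0,8.5],"dp":[0,0,0],"gripper":8.5},{"twist":[0,0,8.5],"dp":[0,0,0],"gripper":8.5},{"twist":[0,0,8.5],"dp":[0,0,0],"gripper":8.5},{"twist":[0,0,8.5],"dp":[0,0,0],"gripper":8.5},{"twist":[0,0,0],"dp":[0,0,0],"gripper":8.5}]' >/dev/null; python3 st.py
python3 -m pendant '[{"twist":[0,0,0],"dp":[0,0,0],"gripper":3.5},{"twist":[0,0,0],"dp":[0,0,0],"gripper":3.5},{"twist":[0,0,0],"dp":[0,0,0],"gripper":3.5},{"twist":[0,0,0],"dp":[0,0,0],"gripper":3.5},{"twist":[0,0,0],"dp":[0,0,0],"gripper":3.5},{"twist":[0,0,0],"dp":[0,0,0],"gripper":3.5}]' 60 >/dev/null; python3 st.py;
python3 -m pendant '[{"twist":[0,0,-5],"dp":[0,0,0],"gripper":3.5},{"twist":[0,0,-5],"dp":[0,0,0],"gripper":3.5},{"twist":[0,0,-5],"dp":[0,0,0],"gripper":3.5},{"twist":[0,0,-5],"dp":[0,0,0],"gripper":3.5},{"twist":[0,0,-5],"dp":[0,0,0],"gripper":3.5},{"twist":[0,0,-5],"dp":[0,0,0],"gripper":3.5}]'  >/dev/null; python3 st.py
```

```text
t 9.3 p [587.   75.2 242. ] j [-0.13  0.36 -0.07  1.74  0.03  1.04 -2.52] F [-0.1 -0.5 -0.2] T [ 0.03 -0.03 -0.  ] w 85.2 g 0.0
y-az -132.4 z [ 0.  0. -1.]
t 10.5 p [587.   75.  241.8] j [ 0.11  0.39 -0.38  1.72  0.16  1.06 -1.  ] F [ 0.  -0.3  0. ] T [ 0.01  0.03 -0.03] w 84.6 g 0.0
y-az -38.9 z [-0.  0. -1.]
t 11.1 p [586.6  75.5 242.2] j [ 0.11  0.39 -0.38  1.72  0.16  1.06 -1.  ] F [-3.9 -0.1  4.9] T [ 0.15  0.88 -0.11] w 44.5 g 61.6
y-az -39.0 z [-0.001  0.    -1.   ]
t 11.7 p [589.2  76.1 242.3] j [ 0.03  0.38 -0.28  1.72  0.12  1.05 -1.49] F [10.   2.9 -4.2] T [ 0.49 -1.97  1.3 ] w 44.4 g 66.0
y-az -68.9 z [ 0.006  0.    -1.   ]
```

```bash
python3 -m pendant '[{"twist":[0,0,-5],"dp":[0,0,0],"gripper":3.5},{"twist":[0,0,-5],"dp":[0,0,0],"gripper":3.5}]'  >/dev/null; python3 st.py;python3 -m pendant '[{"twist":[0,0,-6],"dp":[0,0,0],"gripper":3.5},{"twist":[0,0,-6],"dp":[0,0,0],"gripper":3.5}]'  >/dev/null; python3 st.py;python3 -m pendant '[{"twist":[0,0,-6],"dp":[0,0,0],"gripper":3.5},{"twist":[0,0,-6],"dp":[0,0,0],"gripper":3.5}]'  >/dev/null; python3 st.py
```

```text
t 11.9 p [588.2  75.3 242.2] j [ 0.01  0.38 -0.24  1.73  0.11  1.05 -1.65] F [-4.8 -2.1  3.8] T [-0.52  1.    1.29] w 44.2 g 63.4
y-az -78.9 z [ 0.003 -0.001 -1.   ]
t 12.1 p [588.   74.8 242.2] j [-0.02  0.37 -0.2   1.73  0.09  1.05 -1.85] F [-1.4 -1.7  3.2] T [-0.36  0.04  1.32] w 44.4 g 65.8
y-az -91.0 z [ 0.003 -0.002 -1.   ]
t 12.3 p [587.9  74.4 242.1] j [-0.05  0.37 -0.17  1.73  0.07  1.05 -2.04] F [-4.8 -0.8  5.4] T [-0.17  0.5   2.07] w 44.2 g 64.5
y-az -102.9 z [ 0.003 -0.003 -1.   ]
```

```bash
python3 -m pendant '[{"twist":[0,0,3],"dp":[0,0,0],"gripper":8.5},{"twist":[0,0,3],"dp":[0,0,0],"gripper":8.5},{"twist":[0,0,0],"dp":[0,0,0],"gripper":8.5},{"twist":[0,0,0],"dp":[0,0,0],"gripper":8.5},{"twist":[0,0,0],"dp":[0,0,0],"gripper":8.5},{"twist":[0,0,0],"dp":[0,0,3],"gripper":8.5},{"twist":[0,0,0],"dp":[0,0,4.5],"gripper":8.5},{"twist":[0,0,0],"dp":[0,0,4.5],"gripper":8.5},{"twist":[0,0,0],"dp":[0,0,4.5],"gripper":8.5}]'  >/dev/null; python3 st.py
cat > lev.py <<'E'
from h import *
t=0.109;Piv=np.array([645.,-180.3,115.]);Rz=R.from_euler("z",t).as_matrix()
def u(a): return Rz@np.array([-.5*np.cos(a),-np.sin(a),.8660*np.cos(a)])
def v(a): return Rz@np.array([.5*np.sin(a),-np.cos(a),-.8660*np.sin(a)])
def rot(a):
    z=-u(a);y=v(a);return R.from_matrix(np.c_[np.cross(y,z),y,z])
def pos(a,s): return Piv+s*u(a)
E
python3 - <<'E'
from lev import *;from workcell import sensors
o=sensors.get_obs();r0=R.from_quat(o["eef_rot"])
a=-.283
print("twist",np.degrees((rot(a)*r0.inv()).as_rotvec()).round(2));
for s in(250,223,93):print(s,pos(a,s).round(1),(pos(a,s)-o["position"]).round(1))
print("u",u(a),"v",v(a))
E
```

```text
t 13.2 p [586.7  75.1 408.5] j [-0.04  0.26 -0.19  1.51  0.05  1.38 -1.92] F [ 1.  -0.1  0. ] T [ 0.03 -0.07  0.03] w 85.0 g 0.0
y-az -97.0 z [ 0. -0. -1.]
twist [-16.05 -29.71   8.61]
250 [ 518.1 -124.   322.9] [ -68.6 -199.   -85.7]
223 [ 531.8 -130.   300.4] [ -54.9 -205.1 -108.1]
93 [ 597.8 -159.3  192.3] [  11.1 -234.4 -216.2]
u [-0.50763841  0.22535186  0.83155229] v [-0.03433313 -0.96971182  0.24181973]
```

```bash
python3 -m pendant '[{"twist":[-2.67,-4.95,1.43],"dp":[-1.7,-3.3,0],"gripper":8.5},{"twist":[-2.67,-4.95,1.43],"dp":[-1.7,-3.3,0],"gripper":8.5},{"twist":[-2.67,-4.95,1.43],"dp":[-1.7,-3.3,0],"gripper":8.5},{"twist":[-2.67,-4.95,1.43],"dp":[-1.7,-3.3,0],"gripper":8.5},{"twist":[-2.67,-4.95,1.43],"dp":[-1.7,-3.3,0],"gripper":8.5},{"twist":[-2.67,-4.95,1.43],"dp":[-1.7,-3.3,0],"gripper":8.5},{"twist":[0,0,0],"dp":[1.6,-0.1,-4.3],"gripper":8.5},{"twist":[0,0,0],"dp":[1.7,0,-4.3],"gripper":8.5},{"twist":[0,0,0],"dp":[0,0,0],"gripper":8.5}]'  >/dev/null; python3 st.py
python3 - <<'E'
import pickle;from lev import *;from crop import pair;from workcell import capture,sensors
S,T=capture("side"),capture("top");o=sensors.get_obs();r0=R.from_quat(o["eef_rot"]);a=-.283
print("twist",np.degrees((rot(a)*r0.inv()).as_rotvec()).round(2));print([(pos(a,s)-o["position"]).round(1) for s in(250,93)])
pair(S,(280,40,150,150),T,(310,110,170,150),2.4,"pics/z3.png")
E
```

```text
t 14.1 p [ 515.5 -123.7  315.2] j [ 0.16 -0.07 -0.1   2.2   0.4   0.5  -1.78] F [-0.8 -0.1 -0.1] T [ 0.23  0.59 -0.03] w 85.0 g 0.0
y-az -91.9 z [ 0.499 -0.224 -0.837]
twist [-0.02 -0.11  0.01]
[array([ 0.3, -0. ,  2.2]), array([  80. ,  -35.4, -128.3])]
```

View pics/z3.png

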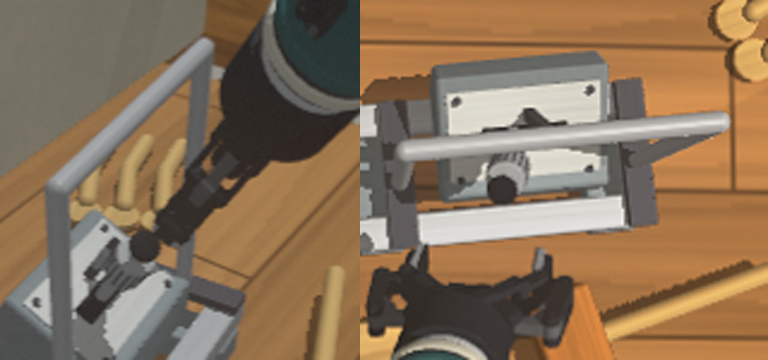

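The picture shows the open fingers lined up in front of the cap (side crop (145,247), top crop (502,190)) and clear of the bar. I'll descend along the lever.

```bash
python3 -m pendant '[{"twist":[0,0,0],"dp":[1,-0.44,-1.6],"gripper":8.5},{"twist":[0,0,0],"dp":[1,-0.44,-1.6],"gripper":8.5},{"twist":[0,0,0],"dp":[1,-0.44,-1.6],"gripper":8.5},{"twist":[0,0,0],"dp":[1,-0.44,-1.6],"gripper":8.5},{"twist":[0,0,0],"dp":[1,-0.44,-1.6],"gripper":8.5},{"twist":[0,0,0],"dp":[0,0,0],"gripper":8.5}]'  >/dev/null; python3 st.py;python3 -m pendant '[{"twist":[0,0,0],"dp":[1,-0.44,-1.6],"gripper":8.5},{"twist":[0,0,0],"dp":[1,-0.44,-1.6],"gripper":8.5},{"twist":[0,0,0],"dp":[1,-0.44,-1.6],"gripper":8.5},{"twist":[0,0,0],"dp":[0,0,0],"gripper":8.5}]'  >/dev/null; python3 st.py
python3 - <<'E'
import pickle;from lev import *;from crop import pair;from workcell import capture,sensors
S,T=capture("side"),capture("top");o=sensors.get_obs();r0=R.from_quat(o["eef_rot"]);a=-.283
print("twist",np.degrees((rot(a)*r0.inv()).as_rotvec()).round(2));print([(pos(a,s)-o["position"]).round(1) for s in(93,)])
pair(S,(270,60,150,150),T,(310,110,170,150),2.4,"pics/z4.png")
E
```

```text
t 14.8 p [ 568.8 -146.4  241.2] j [ 0.16  0.13 -0.06  2.18  0.62  0.32 -1.98] F [-0.6  0.4  0.7] T [ 0.25  0.52 -0.03] w 85.0 g 0.0
y-az -92.1 z [ 0.507 -0.226 -0.832]
t 15.2 p [ 598.6 -159.4  193.3] j [ 0.09  0.26  0.04  2.16  0.8   0.21 -2.15] F [-1.3  1.  -0.2] T [0.17 0.53 0.01] w 84.5 g 0.0
y-az -92.0 z [ 0.507 -0.226 -0.832]
twist [ 0.02  0.08 -0.02]
[array([-0.7, -0.5, -2.2])]
```

View pics/z4.png

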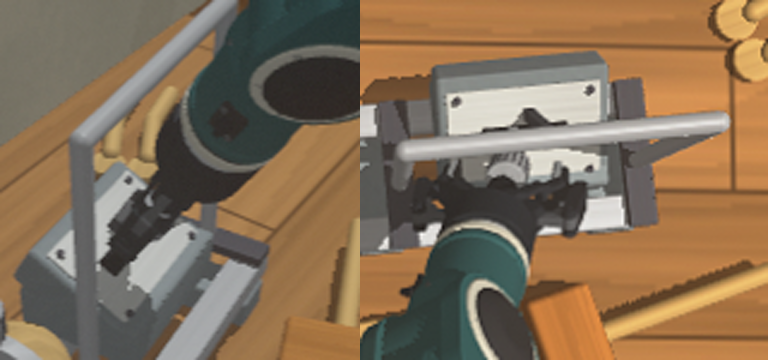

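```bash
python3 -m pendant '[{"twist":[0,0,0],"dp":[0,0,0],"gripper":2.5},{"twist":[0,0,0],"dp":[0,0,0],"gripper":2.5},{"twist":[0,0,0],"dp":[0,0,0],"gripper":2.5},{"twist":[0,0,0],"dp":[0,0,0],"gripper":2.5},{"twist":[0,0,0],"dp":[0,0,0],"gripper":2.5},{"twist":[0,0,0],"dp":[0,0,0],"gripper":2.5},{"twist":[0,0,0],"dp":[0,0,0],"gripper":2.5}]' 60 >/dev/null; python3 st.py
cat > rel.py <<'E'
import sys;from lev import *;from workcell import sensors
o=sensors.get_obs();r0=R.from_quat(o["eef_rot"]);p=o["position"]-Piv
q=np.linalg.inv(Rz)@p;w=np.array([-.5*q[0]+.866*q[2],-q[1],.866*q[0]+.5*q[2]]) # along mid, right, upslope
zt=np.linalg.inv(Rz)@(-r0.as_matrix()[:,2])
print("a_pos",np.arctan2(w[1],w[0]).round(3),"s",np.hypot(w[0],w[1]).round(1),"off",w[2].round(1),"a_tool",np.arctan2(-zt[1],-.5*zt[0]+.866*zt[2]).round(3),"upslope tilt",(.866*zt[0]+.5*zt[2]).round(3))
for x in sys.argv[1:]:
    a,s=map(float,x.split(","));print(x,"dp",(pos(a,s)-o["position"]).round(1),"twist",np.degrees((rot(a)*r0.inv()).as_rotvec()).round(2))
E
python3 rel.py -0.283,108 -0.283,111
```

```text
t 16.0 p [ 597.9 -159.   193.7] j [ 0.09  0.26  0.03  2.16  0.8   0.21 -2.15] F [-5.4  2.2  6.3] T [ 0.28  0.7  -0.07] w 34.7 g 58.7
y-az -92.0 z [ 0.508 -0.225 -0.831]
a_pos -0.283 s 94.2 off 0.9 a_tool -0.283 upslope tilt -0.001
-0.283,108 dp [-7.8  3.  11.1] twist [-0.    0.04  0.  ]
-0.283,111 dp [-9.3  3.7 13.6] twist [-0.    0.04  0.  ]
```

```bash
python3 -m pendant '[{"twist":[0,0,0],"dp":[-0.27,0.12,0.44],"gripper":2.5},{"twist":[0,0,0],"dp":[-0.27,0.12,0.44],"gripper":2.5},{"twist":[0,0,0],"dp":[-0.27,0.12,0.44],"gripper":2.5},{"twist":[0,0,0],"dp":[0,0,0],"gripper":2.5}]' >/dev/null; python3 st.py;python3 rel.py -0.283,109.5
```

```text
t 16.4 p [ 589.9 -155.4  206.7] j [ 0.12  0.23 -0.01  2.17  0.75  0.24 -2.11] F [ 4.8 -0.2 -3.2] T [0.12 0.14 0.06] w 34.5 g 60.2
y-az -92.0 z [ 0.508 -0.225 -0.831]
a_pos -0.284 s 109.9 off 0.7 a_tool -0.283 upslope tilt -0.001
-0.283,109.5 dp [-0.4 -0.2 -0.6] twist [-0.02  0.04 -0.  ]
```

```bash
python3 - <<'E'
from lev import *
A=np.linspace(-.283,.417,11)
print(np.degrees((rot(.07)*rot(0).inv()).as_rotvec()).round(2))
for a,b in zip(A,A[1:]):print(b.round(3),((pos(b,109.8)-pos(a,109.8))/10).round(2))
E
```

```text
[3.45 0.38 2.01]
-0.213 [-0.01 -0.75  0.16]
-0.143 [ 0.01 -0.76  0.12]
-0.073 [ 0.04 -0.76  0.07]
-0.003 [ 0.07 -0.76  0.03]
0.067 [ 0.1  -0.76 -0.02]
0.137 [ 0.12 -0.76 -0.07]
0.207 [ 0.15 -0.75 -0.11]
0.277 [ 0.17 -0.73 -0.16]
0.347 [ 0.2  -0.71 -0.2 ]
0.417 [ 0.22 -0.69 -0.25]
```

```bash
python3 -m pendant '[{"twist":[3.45,0.38,2.01],"dp":[-0.01,-0.75,0.16],"gripper":2.5},{"twist":[3.45,0.38,2.01],"dp":[0.01,-0.76,0.12],"gripper":2.5},{"twist":[3.45,0.38,2.01],"dp":[0.04,-0.76,0.07],"gripper":2.5},{"twist":[0,0,0],"dp":[0,0,0],"gripper":2.5}]' >/dev/null; python3 st.py;python3 rel.py -0.073,109.8
```

```text
t 16.8 p [ 591.  -174.5  207.4] j [ 0.66  0.28 -0.45  2.09  0.25  0.27 -1.47] F [ 9.3  3.5 -0.3] T [ 1.14 -1.03  0.82] w 34.6 g 61.6
y-az -87.7 z [ 0.504 -0.075 -0.86 ]
a_pos -0.109 s 107.2 off 0.3 a_tool -0.13 upslope tilt 0.003
-0.073,109.8 dp [-1.3 -3.8  2.4] twist [2.68 0.12 1.89]
```

```bash
python3 -m pendant '[{"twist":[0,0,0],"dp":[-0.08,0,0.16],"gripper":2.5},{"twist":[0,0,0],"dp":[0,0,0],"gripper":2.5}]' >/dev/null; python3 st.py;python3 rel.py -0.073,109.8;  python3 -m pendant '[{"twist":[1.3,0.1,0.9],"dp":[-0.02,-0.2,0.05],"gripper":2.5},{"twist":[1.3,0.1,0.9],"dp":[-0.02,-0.2,0.05],"gripper":2.5},{"twist":[0,0,0],"dp":[0,0,0],"gripper":2.5}]' >/dev/null; python3 st.py;python3 rel.py -0.003,109.8
```

```text
t 17.0 p [ 590.1 -173.4  208.8] j [ 0.65  0.28 -0.44  2.09  0.25  0.27 -1.47] F [ 8.2 -1.5 -1.1] T [ 0.09 -0.78 -0.25] w 34.7 g 61.4
y-az -87.6 z [ 0.503 -0.078 -0.861]
a_pos -0.118 s 108.9 off 0.3 a_tool -0.132 upslope tilt 0.005
-0.073,109.8 dp [-0.4 -4.9  1. ] twist [2.91 0.04 1.76]
t 17.3 p [ 590.  -178.9  210. ] j [ 0.81  0.31 -0.58  2.07  0.14  0.3  -1.31] F [ 8.5 -2.4 -1.3] T [-0.47 -0.89 -0.67] w 34.4 g 61.8
y-az -85.9 z [ 0.502 -0.024 -0.864]
a_pos -0.067 s 109.8 off 0.3 a_tool -0.078 upslope tilt 0.002
-0.003,109.8 dp [ 0.4 -7.   0.1] twist [3.76 0.28 2.1 ]
```

```bash
python3 -m pendant '[{"twist":[1.9,0.15,1.05],"dp":[0.02,-0.37,0.01],"gripper":2.5},{"twist":[1.9,0.15,1.05],"dp":[0.02,-0.37,0.01],"gripper":2.5},{"twist":[1.72,0.19,1.0],"dp":[0.05,-0.38,-0.01],"gripper":2.5},{"twist":[1.72,0.19,1.0],"dp":[0.05,-0.38,-0.01],"gripper":2.5},{"twist":[0,0,0],"dp":[0,0,0],"gripper":2.5}]' >/dev/null; python3 st.py;python3 rel.py 0.067,109.8 0.137,109.8 
```

```text
t 17.8 p [ 591.6 -193.3  209.6] j [ 1.08  0.42 -0.81  1.99 -0.01  0.41 -1.04] F [ 9.2 -0.9 -1.6] T [-0.7  -0.84 -0.12] w 34.4 g 61.6
y-az -81.6 z [ 0.488  0.122 -0.864]
a_pos 0.065 s 109.5 off 0.1 a_tool 0.068 upslope tilt 0.001
0.067,109.8 dp [-0.2 -0.3  0.2] twist [ 0.03 -0.02 -0.2 ]
0.137,109.8 dp [ 1.  -7.8 -0.5] twist [3.48 0.36 1.8 ]
```

```bash
python3 -m pendant '[{"twist":[1.72,0.19,1.0],"dp":[0.05,-0.38,-0.02],"gripper":2.5},{"twist":[1.72,0.19,1.0],"dp":[0.05,-0.39,-0.02],"gripper":2.5},{"twist":[1.72,0.19,1.0],"dp":[0.07,-0.38,-0.05],"gripper":2.5},{"twist":[1.72,0.19,1.0],"dp":[0.07,-0.38,-0.05],"gripper":2.5},{"twist":[0,0,0],"dp":[0,0,0],"gripper":2.5}]' >/dev/null; python3 st.py;python3 rel.py 0.207,109.8 0.277,109.8 
```

```text
t 18.3 p [ 594.1 -208.2  208. ] j [ 1.21  0.55 -0.91  1.91 -0.06  0.54 -0.9 ] F [ 9.  -0.3 -1.2] T [-0.65 -0.96 -0.31] w 34.9 g 62.1
y-az -77.5 z [ 0.463  0.259 -0.848]
a_pos 0.204 s 109.7 off 0.1 a_tool 0.208 upslope tilt 0.001
0.207,109.8 dp [-0.  -0.4  0. ] twist [ 0.05 -0.   -0.23]
0.277,109.8 dp [ 1.7 -7.7 -1.6] twist [3.5  0.38 1.78]
```

```bash
python3 -m pendant '[{"twist":[1.72,0.19,1.0],"dp":[0.08,-0.38,-0.08],"gripper":2.5},{"twist":[1.72,0.19,0.9],"dp":[0.09,-0.38,-0.08],"gripper":2.5},{"twist":[1.72,0.19,1.0],"dp":[0.1,-0.36,-0.1],"gripper":2.5},{"twist":[1.72,0.19,1.0],"dp":[0.1,-0.36,-0.1],"gripper":2.5},{"twist":[1.72,0.19,1.0],"dp":[0.11,-0.35,-0.12],"gripper":2.5},{"twist":[1.72,0.19,1.0],"dp":[0.11,-0.35,-0.12],"gripper":2.5},{"twist":[0,0,0],"dp":[0,0,0],"gripper":2.5}]' >/dev/null; python3 st.py;python3 rel.py 0.417,109.8 0.417,200 
```

```text
t 19.0 p [ 600.  -229.3  201.7] j [ 1.29  0.73 -0.96  1.76 -0.09  0.75 -0.77] F [ 9.2  0.9 -0.4] T [-0.73 -1.09 -0.59] w 34.4 g 62.3
y-az -71.1 z [ 0.409  0.453 -0.792]
a_pos 0.412 s 109.3 off 0.0 a_tool 0.417 upslope tilt 0.001
0.417,109.8 dp [-0.1 -0.7  0.2] twist [ 0.07  0.03 -0.17]
0.417,200 dp [-37.1 -41.5  71.6] twist [ 0.07  0.03 -0.17]
```

```bash
python3 -m pendant '[{"twist":[0,0,0],"dp":[0,0,0],"gripper":8.5},{"twist":[0,0,0],"dp":[0,0,0],"gripper":8.5},{"twist":[0,0,0],"dp":[0,0,0],"gripper":8.5},{"twist":[0,0,0],"dp":[0,0,0],"gripper":8.5},{"twist":[0,0,0],"dp":[0,0,0],"gripper":8.5}]' >/dev/null; python3 st.py;python3 rel.py 0.417,250
python3 -m pendant '[{"twist":[0,0,0],"dp":[-0.82,-0.91,1.58],"gripper":8.5},{"twist":[0,0,0],"dp":[-0.82,-0.91,1.58],"gripper":8.5},{"twist":[0,0,0],"dp":[-0.82,-0.91,1.58],"gripper":8.5},{"twist":[0,0,0],"dp":[-0.82,-0.91,1.58],"gripper":8.5},{"twist":[0,0,0],"dp":[-0.82,-0.91,1.58],"gripper":8.5},{"twist":[0,0,0],"dp":[-0.82,-0.91,1.58],"gripper":8.5},{"twist":[0,0,0],"dp":[-0.82,-0.91,1.58],"gripper":8.5},{"twist":[0,0,0],"dp":[-1.5,-1.5,2],"gripper":8.5},{"twist":[0,0,0],"dp":[-1.5,-1.5,2],"gripper":8.5},{"twist":[0,0,0],"dp":[-1.5,-1.5,2],"gripper":8.5},{"twist":[0,0,0],"dp":[0,0,0],"gripper":8.5}]' >/dev/null; python3 st.py
python3 - <<'E'
from h import *;from crop import pair;from workcell import capture
import pickle
S,T=capture("side"),capture("top");pickle.dump(dict(side=S,top=T),open("c1.pkl","wb"))
pair(S,(235,90,150,150),T,(240,110,190,150),2.3,"pics/z5.png")
E
```

```text
t 19.5 p [ 597.  -228.9  200.4] j [ 1.29  0.72 -0.96  1.76 -0.09  0.75 -0.77] F [ 0.3 -0.  -0.4] T [-0.46  0.42  0.03] w 84.9 g 0.0
y-az -71.1 z [ 0.404  0.452 -0.795]
a_pos 0.405 s 109.3 off -3.2 a_tool 0.417 upslope tilt 0.007
0.417,250 dp [-54.5 -64.5 112.5] twist [ 0.16 -0.31 -0.26]
t 20.6 p [ 494.1 -341.3  373. ] j [ 1.61  0.56 -1.07  1.58 -0.18  1.19 -0.66] F [ 0.6 -0.1 -0.7] T [-0.49  0.42  0.01] w 85.0 g 0.0
y-az -71.4 z [ 0.408  0.447 -0.796]
```

View pics/z5.png

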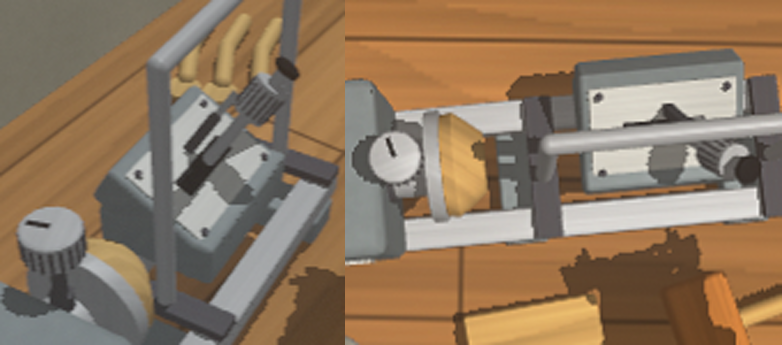

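```bash
python3 - <<'E'
from lev import *;import pickle
d=pickle.load(open("c1.pkl","rb"));S,T=d["side"],d["top"]
cv=lambda p:p
for a in(.36,.41,.45):
  for s in(88,108,124,128,147):
    q=proj(S,pos(a,s))-(235,90);r=proj(T,pos(a,s))-(240,110);print(a,s,(q*2.3).round(),(r*2.3+[345,0]).round())
E
```

```text
0.36 88 [245. 114.] [707. 148.]
0.36 108 [258.  99.] [718. 155.]
0.36 124 [268.  87.] [728. 161.]
0.36 128 [271.  84.] [730. 163.]
0.36 147 [284.  69.] [742. 170.]
0.41 88 [246. 112.] [711. 147.]
0.41 108 [259.  97.] [723. 154.]
0.41 124 [270.  85.] [733. 160.]
0.41 128 [272.  82.] [736. 161.]
0.41 147 [285.  67.] [749. 168.]
0.45 88 [247. 111.] [714. 147.]
0.45 108 [260.  96.] [727. 153.]
0.45 124 [270.  84.] [737. 158.]
0.45 128 [273.  81.] [740. 160.]
0.45 147 [286.  66.] [754. 166.]
```

The collar is at about s = 108 (down) and the lever at about 0.4 rad, in both views. The knob has turned 307°, as measured from its mark, and its stop was felt. I'll hand in the job.

```bash
python3 -c "
from workcell import order;print(order.job_done())"
```

```text
the job is handed in; nothing more can be done
None
```

The job is handed in, with no result shown: I screwed the locking knob clockwise to its hard stop, then swung the lever into reverse (about 0.4 rad) with the collar lifted; both cameras show the collar down behind the tooth, and the arm is clear after about 21 s.

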